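Clamp the toe last in the handwheel jig

ROBOT

A 6-joint arm with a two-finger parallel gripper is mounted at the origin on a cart in front of the work surface, level with it; the furniture and walls round the work are solid. World frame = base frame: x ahead of the robot, y to its left, z up, the work surface at z = 0. Lengths are in m, angles in rad, forces in N, time in s.
With the tool pointing down it reaches from about 0.35 to 0.85 m from the base axis. Payload 8.1 kg.
Tool frame: the origin (TCP) lies at the centre of the arm's flange, where the gripper is bolted on; the fingertips stand 186 mm ahead of it and the grasp point (between the pads) lies 167 mm ahead of it (robot.grasp_offset is the distance from the TCP to the grasp point, in m); z points along the fingers, y is the line along which they close (so a half turn about z gives the same grasp; the last joint's range is limited). The gripper opens to 93 mm and grips with 3 to 60 N. Pads are 15 mm wide; open, the fingers measure 128 mm over their backs; the gripper's body (75 mm by 188 mm) begins 65 mm behind the grasp point.
Start: joints at [1.17, 0.13, 1.488, -0, 1.523, -0.085], TCP at [0.186, 0.57, 0.405] pointing down, gripper open.
Joint ranges: [-2.96, 2.96], [-0.89, 2.26], [0.02, 2.5], [-1.34, 4.48], [0, 2.73], [-2.66, 2.66]. Speed limits (rad/s): [2.39, 2.39, 2.79, 3.14, 3.14, 3.14].

INTERFACE

Orientations are given as a rotation vector (axis times angle).
In Python, from plant import robot gives the robot as it stands.
- The arm moves only by the tool drive_tool, never from a script. Its argument "moves" is one flat list of numbers, 7 for each row, row after row: the finger opening in mm, from 0 to 93, then the shift along the tool's x, y, z in mm, then the turn, a rotation vector about the tool's x, y, z in degrees. A call has 1 to 8 rows; each row shifts and turns the commanded pose from where the row before left it, along the tool's axes as they then stand; what a row does not reach is not made up. A row lasts 1/10 s, in which the tool goes at most 50 mm and 8.59 degrees, less where a joint would pass 70% of its speed; a pose out of reach is approached as far as the arm can. A call is refused whole if a number of a shift passes 50 or a number of a turn 8.59, either way. A call with a gripper value outside its range is refused whole. The fingers move at their own pace and stop on an object; "grip_force" is the grip in N (left out, the last holds). Time passes only in rows, so rows that do not move let the fingers close. It gives the time, the measured TCP pose, the force, the opening and the grip force at its end, in the units of the state.
- robot.read_state(): the state, without advancing time (a new reading comes with each control period).
- robot.read_camera(name): name is "scene" or "side" or "wrist"; returns a dict with "color" (400x640x3 uint8, red, green, blue), "depth" (400x640 float32, m along the optical axis (not along the pixel's ray), 0 where there is no reading), "mtx" (3x3 intrinsics, pixels), "R" (3x3) and "t" (3): a world point X has camera coordinates R X + t. Camera axes: x right, y down, z forward; pixel columns grow to the right and rows downward; lengths in m; the calibration is good to about 2 mm. A picture is of the moment at which its call begins.
- robot.close_job(): hands the job in; it is judged then, once.
The state is a dict: "t": time; "q": joint angles; "dq": joint speeds; "joint_torque": joint torques, N m; "tool_pos": TCP position; "orientation": TCP orientation; "force": force on the tool from outside, world axes, zero at the start; "wrist_torque": the same for the moment, N m; "opening": finger opening in m; "gripper_force": force on a finger pad.
Only numpy, scipy, OpenCV 4.12 (cv2) and the standard library are available. Lean on these libraries where they do the work, as an engineer would, in place of code of your own. Each camera call takes 0.05 s, during which the arm holds its last target. There are 200 camera calls.

TASK

Two identical small press jigs stand on the bench, and one of them has a wooden toe last lying in front of its fence. Wind that jig's handwheel clockwise by its crank knob until the press plate has closed on the last and holds it against the fence, then let go of the knob. Do not touch the press plate itself, and leave the empty jig as it is.

Things in the scene. Friction and masses are not known exactly. Their poses are not given: they have to be found in the camera images.
- jig_a: The jig with the toe last: steel base 260 x 150 x 14 mm, fixed to the bench, with a grey gear housing and a level handwheel at one end, an upright fence (144 mm wide, top at z 56 mm) at the other. Origin: on the bench under the wheel's axis; x points from wheel to fence (inner face at x = 175 mm), z up. Its empty twin stands beside it; which is on the left varies.
- wheel_a (a joint): That jig's handwheel: dark disc 116 mm across, top at z 76 mm, upright axis. Value in rad, grows clockwise seen from above and drives the press plate towards the fence, 8 mm per rad; starts at 0 to 2.5, holds the last at about 6.2, ends at 9. Turns with about 3 N at the knob, stays where left, and goes stiff when the plate bears on the last: 10 N at the knob is then plenty.
- knob_a (a point): Centre of the crank knob on that wheel: upright black cylinder, 22 mm across, 46 mm tall, standing 44 mm from the wheel's axis; centre at z 103 mm, top at z 126 mm. It spins freely on its own pin, so it can be gripped from above and led round the axis at a constant gripper angle.
- press_a: That jig's press plate, 84 mm wide, 36 tall, 16 thick, with a dark rubber face, on a rack and a rod that run under the wheel. Origin: centre of the rubber face, at z 35 mm. It slides along the jig's x axis, geared to the wheel, and starts 25 to 50 mm short of the last.
- toe_last: The toe last: half last of pale maple, 152 x 44 x 50 mm, loose, lying crosswise on the jig's base with its long side within about 6 mm of the fence. Origin: centre of its underside, about 156 mm from the wheel's axis; x along its length (6 degrees off the fence when seated), z up. A similar half last at the back of the bench is not used.
- press_b: The press plate of the empty jig, like the other; origin at the centre of its rubber face. It must stay where it is.

How it is judged:
By the outcome, as a careful person would: the job done as asked, in the order asked, and still so for the second after the job is handed in, with the robot touching nothing.
It also fails if it takes over 45 s, if anything falls off the work surface, if the arm or the gripper's body presses on something with over 40 N, if the wrist force passes 120 N, or if a joint passes its speed limit or range.

## Working session

There is one attempt and no reset: what is moved stays moved. The work goes in short steps, Python scripts to look and compute and a tool call to move; the robot and the scene stay as the last step left them, time stands still between calls to the robot, and variables do not carry over. Pictures are saved under pics/ and viewed, at most 10 in all, crops included, and the job is handed in when it is done.

Besides the shell and the picture viewer there is one more tool, called after "Call:" by a JSON object that holds its "name" and its "arguments". drive_tool: Moves the arm, as the interface text tells. Its arguments: {"type":"object","properties":{"moves":{"type":"array","items":{"type":"number"}},"grip_force":{"type":"number"}},"required":["moves"]}

```bash
mkdir -p pics; python3 - <<'E'
from plant import robot
import cv2,numpy as np
for n in ("scene","side"):
    c=robot.read_camera(n); cv2.imwrite(f"pics/{n}0.png",c["color"][:,:,::-1]); np.savez(f"{n}0.npz",**c)
s=robot.read_state(); print(s["t"],s["tool_pos"],s["orientation"],robot.grasp_offset)
E
```

```text
0.1 [0.18624896 0.57014058 0.40379431] [-4.93989013e-01 -3.10210775e+00  2.53431927e-03] 0.1673
```

View pics/scene0.png

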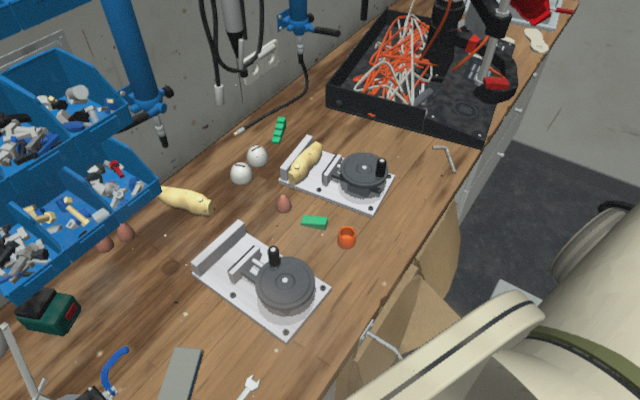

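View pics/side0.png

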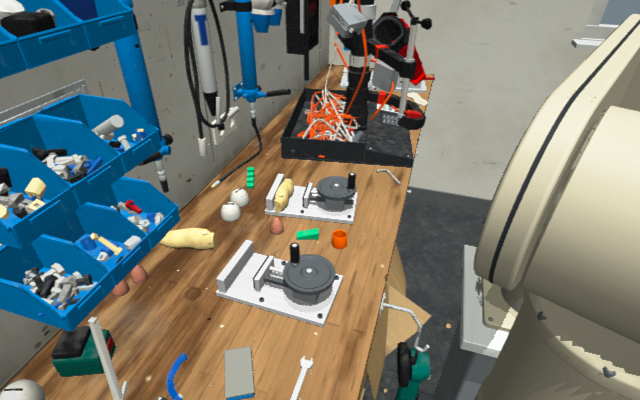

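The jig holding the last is the farther one: in the scene view its wheel is at about (363,173) and its knob at (381,168), and in the side view the knob is at (351,181). The empty jig is nearer, with its wheel at (285,282). I'll locate the points by rays.

```bash
cat > h.py <<'E'
import numpy as np,cv2
def ray(c,u,v,z):
    d=c["R"].T@np.linalg.inv(c["mtx"])@np.array([u,v,1.]); o=-c["R"].T@c["t"]
    return o+d*(z-o[2])/d[2]
def cloud(c):
    v,u=np.mgrid[:400,:640]; d=c["depth"]
    p=np.linalg.inv(c["mtx"])@np.stack([u.ravel(),v.ravel(),np.ones(u.size)])*d.ravel()
    return ((p.T-c["t"])@c["R"]).reshape(400,640,3)
E
python3 - <<'E'
from h import *
for n,k,box in (("scene",(381,160),(335,145,395,205)),("side",(351,175),(312,170,362,212))):
    c=dict(np.load(n+"0.npz")); P=cloud(c)
    print(n,"knobtop",ray(c,*k,.126).round(3))
    m=np.zeros((400,640),bool); m[box[1]:box[3],box[0]:box[2]]=1
    m&=(c["depth"]>0); g=c["color"].max(2)<125
    k=m&(P[...,2]>.09)&(P[...,2]<.135); w=m&g&(abs(P[...,2]-.076)<.006)
    print("knob",k.sum(),P[k].mean(0).round(3),P[k].max(0).round(3)); 
    q=P[w][:,:2].astype(np.float32); (cx,cy),r=cv2.minEnclosingCircle(q); print("wheel",len(q),cx,cy,r,q.mean(0))
    # corner points of base: pixels on jig with bright colour z~.014
E
python3 -c "
import cv2
a=cv2.imread('pics/scene0.png')[120:230,260:410];cv2.imwrite('pics/s1.png',cv2.resize(a,None,fx=5,fy=5,interpolation=2))"
```

```text
scene knobtop [ 0.483 -0.21   0.126]
knob 147 [ 0.479 -0.204  0.114] [ 0.492 -0.196  0.13 ]
wheel 1137 0.5245792269706726 -0.21039853990077972 0.05878546088933945 [ 0.52711356 -0.20452096]
side knobtop [ 0.48  -0.207  0.126]
knob 103 [ 0.479 -0.205  0.112] [ 0.49  -0.198  0.129]
wheel 630 0.5238355994224548 -0.21259914338588715 0.058605361729860306 [ 0.5260919  -0.20664535]
```

View pics/s1.png

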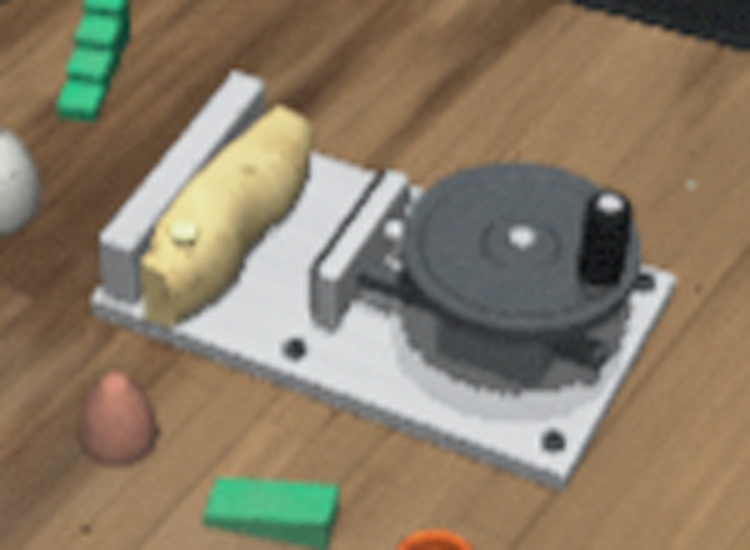

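```bash
python3 - <<'E'
from h import *
from plant import robot
from scipy.spatial.transform import Rotation as Ro
c=dict(np.load("scene0.npz"))
f=lambda u,v,z:ray(c,260+u/5,120+v/5,z).round(4)
print("knob",f(610,203,.126),"hub",f(521,236,.078))
a,b=f(95,300,.014),f(565,485,.014);print("base edge",a,b,np.degrees(np.arctan2(*(a-b)[1::-1])))
print("press top",f(330,275,.053),f(400,180,.053),"fence top inner",f(125,250,.056),f(262,90,.056))
s=robot.read_state();R=Ro.from_rotvec(s["orientation"]).as_matrix();print(R.round(3))
T=np.array([.481,-.207,.25+.1673]);print((R.T@(T-s["tool_pos"])*1000).round(1))
E
```

```text
knob [ 0.4797 -0.2098  0.126 ] hub [ 0.5245 -0.2131  0.078 ]
base edge [ 0.7082 -0.1104  0.014 ] [ 0.4516 -0.1398  0.014 ] 6.5361744928126795
press top [ 0.5989 -0.1601  0.053 ] [ 0.6077 -0.2368  0.053 ] fence top inner [ 0.6896 -0.1149  0.056 ] [ 0.7036 -0.2515  0.056 ]
[[-0.951  0.311 -0.001]
 [ 0.311  0.951 -0.002]
 [ 0.    -0.002 -1.   ]]
[-521.6 -647.2  -12.5]
```

Call:
{"name": "drive_tool", "arguments": {"moves": [60,-22,-27,0,0,0,0,60,-22,-27,0,0,0,0,60,-22,-27,0,0,0,0,60,-22,-27,0,0,0,0,60,-22,-27,0,0,0,0,60,-22,-27,0,0,0,0,60,-22,-27,0,0,0,0,60,-22,-27,0,0,0,0], "grip_force": 20}}

```text
t: 0.9
tool_pos: [0.2866, 0.309, 0.4043]
orientation: [-0.493, -3.102, 0.001]
force: [0.1, 0.5, 0.4]
opening: 0.0598
gripper_force: 0.0
```

Call:
{"name": "drive_tool", "arguments": {"moves": [60,-22,-27,0,0,0,0,60,-22,-27,0,0,0,0,60,-22,-27,0,0,0,0,60,-22,-27,0,0,0,0,60,-22,-27,0,0,0,0,60,-22,-27,0,0,0,0,60,-22,-27,0,0,0,0,60,-22,-27,0,0,0,0]}}

```text
t: 1.7
tool_pos: [0.3868, 0.049, 0.4045]
orientation: [-0.494, -3.102, -0.0]
force: [1.0, 0.7, 0.3]
opening: 0.0595
gripper_force: 0.0
```

Call:
{"name": "drive_tool", "arguments": {"moves": [60,-22,-27,0,0,0,0,60,-22,-27,0,0,0,0,60,-22,-27,0,0,0,0,60,-22,-27,0,0,0,0,60,-22,-27,0,0,0,0,60,-22,-27,0,0,0,0,60,-10,-14,0,0,0,0,60,0,0,0,0,0,0]}}

```text
t: 2.5
tool_pos: [0.4672, -0.1625, 0.4042]
orientation: [-0.498, -3.101, -0.0]
force: [-0.2, -0.2, -0.8]
opening: 0.0598
gripper_force: 0.0
```

```bash
cat > look.py <<'E'
from h import *
from plant import robot
import sys
from scipy.spatial.transform import Rotation as Ro
def state():
    s=robot.read_state();return s,Ro.from_rotvec(s["orientation"]).as_matrix()
def wrist(name):
    c=robot.read_camera("wrist"); cv2.imwrite(f"pics/{name}.png",c["color"][:,:,::-1]); np.savez(name+".npz",**c); return c
E
python3 - <<'E'
from look import *
s,R=state();print(s["t"],s["tool_pos"],s["opening"],R.round(3))
c=wrist("w1");P=cloud(c)
k=(c["depth"]>0)&(P[...,2]>.118)&(P[...,2]<.135);print(k.sum(),P[k].mean(0),P[k].min(0),P[k].max(0))
w=(c["depth"]>0)&(abs(P[...,2]-.076)<.004)&(c["color"].max(2)<130);q=P[w][:,:2].astype(np.float32);print(len(q),cv2.minEnclosingCircle(q))
E
```

```text
2.5 [ 0.46715783 -0.16249108  0.40415486] 0.059826429981889806 [[-0.95   0.313 -0.001]
 [ 0.313  0.95   0.   ]
 [ 0.001 -0.    -1.   ]]
834 [ 0.50841519 -0.02482493  0.12512005] [ 0.47115202 -0.22060185  0.11800941] [0.54203522 0.12768424 0.12930421]
12410 ((0.5036022663116455, -0.041329845786094666), 0.22669576108455658)
```

View pics/w1.png

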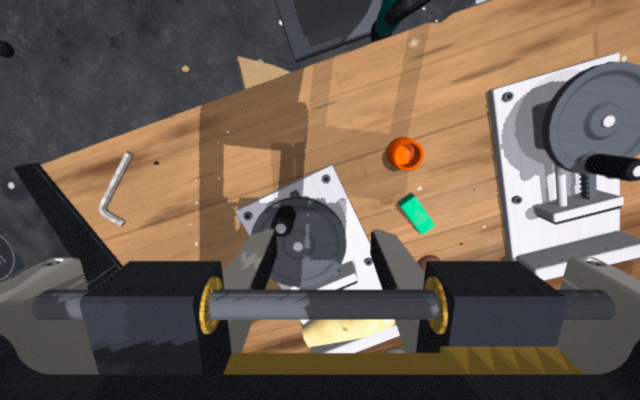

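The wrist view shows the right jig's wheel at (300,243) with its knob at (285,217); the empty jig is at the right edge. I'll restrict the measurement to the right jig.

```bash
python3 - <<'E'
from look import *
s,R=state();c=dict(np.load("w1.npz"));P=cloud(c)
sel=(c["depth"]>0)&(np.hypot(P[...,0]-.524,P[...,1]+.211)<.07)
k=sel&(P[...,2]>.122)&(P[...,2]<.135);K=P[k].mean(0);print(k.sum(),K,P[k].min(0),P[k].max(0))
w=sel&(abs(P[...,2]-.076)<.004);q=P[w][:,:2].astype(np.float32);print(len(q),cv2.minEnclosingCircle(q))
T=np.array([K[0],K[1],.109+.1673]);print((R.T@(T-s["tool_pos"])*1000).round(1))
E
```

```text
329 [ 0.4806968  -0.21000696  0.12642254] [ 0.47131338 -0.22060185  0.12236684] [ 0.4920327  -0.20058151  0.12930421]
4973 ((0.5257050395011902, -0.21363769471645355), 0.0580911859869957)
[-28.5 -42.  127.8]
```

Call:
{"name": "drive_tool", "arguments": {"moves": [60,-14,-21,0,0,0,0,60,-14,-21,0,0,0,0,60,0,0,25,0,0,0,60,0,0,30,0,0,0,60,0,0,30,0,0,0,60,0,0,25,0,0,0,60,0,0,18,0,0,0,60,0,0,0,0,0,0]}}

```text
t: 3.35
tool_pos: [0.4793, -0.2074, 0.2737]
orientation: [-0.491, -3.097, -0.004]
force: [-0.4, 0.3, -0.2]
opening: 0.0599
gripper_force: 0.0
```

Call:
{"name": "drive_tool", "arguments": {"moves": [10,0,0,0,0,0,0,10,0,0,0,0,0,0,10,0,0,0,0,0,0,10,0,0,0,0,0,0,10,0,0,0,0,0,0]}}

```text
t: 3.85
tool_pos: [0.4808, -0.2098, 0.2774]
orientation: [0.494, 3.102, -0.001]
force: [-2.2, -5.2, 2.2]
opening: 0.0249
gripper_force: 2.6
```

```bash
cat > plan.py <<'E'
from look import *
def plan(n,step,hub=(.525,-.2125),r=.044):
    s,R=state(); g=s["tool_pos"][:2]; d=g-hub; a=np.arctan2(d[1],d[0]); print(s["t"],"ang",np.degrees(a),"r",np.hypot(*d),s["force"],s["opening"])
    th=a-np.radians(step)*np.arange(n+1); p=np.c_[np.cos(th),np.sin(th)]*r+hub; p[0]=g
    m=np.c_[np.diff(p,axis=0),np.zeros(n)]@R*1000
    print(m[:,:2].round(1).tolist())
E
python3 -c "
from plan import *
plan(24,15)"
```

```text
3.85 ang 176.49885614168784 r 0.04427251834862559 [-2.21833352 -5.21713655  2.23687574] 0.024865124204738256
[[1.2, 11.5], [-1.6, 11.4], [-4.5, 10.6], [-7.1, 9.1], [-9.2, 6.9], [-10.6, 4.3], [-11.4, 1.4], [-11.4, -1.6], [-10.6, -4.5], [-9.1, -7.1], [-6.9, -9.2], [-4.3, -10.6], [-1.4, -11.4], [1.6, -11.4], [4.5, -10.6], [7.1, -9.1], [9.2, -6.9], [10.6, -4.3], [11.4, -1.4], [11.4, 1.6], [10.6, 4.5], [9.1, 7.1], [6.9, 9.2], [4.3, 10.6]]
```

Call:
{"name": "drive_tool", "arguments": {"moves": [10,0,0,0,0,0,0,10,0,0,0,0,0,0,10,1.2,11.5,0,0,0,0,10,-1.6,11.4,0,0,0,0,10,-4.5,10.6,0,0,0,0,10,-7.1,9.1,0,0,0,0,10,0,0,0,0,0,0]}}

```text
t: 4.55
tool_pos: [0.5069, -0.1727, 0.2774]
orientation: [0.492, 3.099, -0.002]
force: [4.0, -6.1, 1.2]
opening: 0.0215
gripper_force: 20.0
```

```bash
python3 - <<'E'
from plan import *
plan(4,15)
for n in ("scene","side"):
    c=robot.read_camera(n);cv2.imwrite(f"pics/{n}2.png",c["color"][:,:,::-1])
a=cv2.imread('pics/side2.png')[150:250,240:380];cv2.imwrite('pics/s3.png',cv2.resize(a,None,fx=5,fy=5,interpolation=2))
E
```

```text
4.55 ang 114.39640039533282 r 0.04371065078548494 [ 4.00482374 -6.0627367   1.17269591] 0.021515259324676583
[[-9.2, 6.8], [-10.8, 3.9], [-11.4, 1.0], [-11.3, -2.0]]
```

View pics/s3.png

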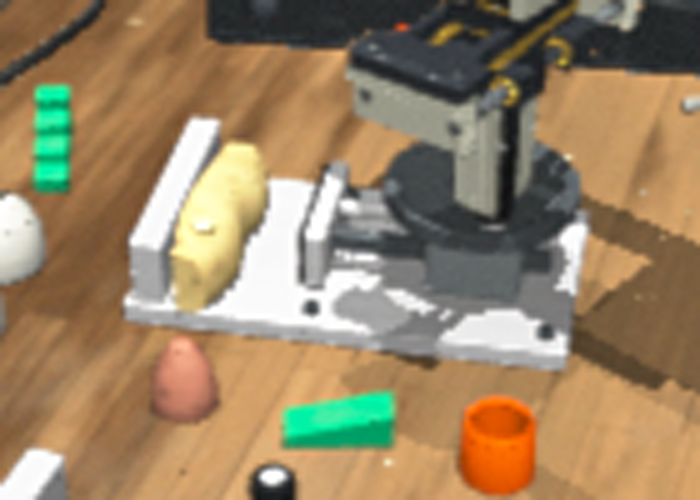

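The knob is held and the plate has started moving towards the last. I'll keep winding.

Call:
{"name": "drive_tool", "arguments": {"moves": [10,-9.2,6.9,0,0,0,0,10,-10.6,4.3,0,0,0,0,10,-11.4,1.4,0,0,0,0,10,-11.4,-1.6,0,0,0,0,10,-10.6,-4.5,0,0,0,0,10,-9.1,-7.1,0,0,0,0,10,-6.9,-9.2,0,0,0,0,10,0,0,0,0,0,0]}}

```text
t: 5.45
tool_pos: [0.5682, -0.2046, 0.2773]
orientation: [-0.495, -3.101, 0.001]
force: [-5.8, -4.0, 9.2]
opening: 0.0214
gripper_force: 20.0
```

Call:
{"name": "drive_tool", "arguments": {"moves": [10,-4.3,-10.6,0,0,0,0,10,-1.4,-11.4,0,0,0,0,10,1.6,-11.4,0,0,0,0,10,4.5,-10.6,0,0,0,0,10,0,0,0,0,0,0]}}

```text
t: 5.95
tool_pos: [0.5542, -0.2459, 0.2774]
orientation: [0.495, 3.101, -0.001]
force: [-0.6, -4.2, 4.9]
opening: 0.0218
gripper_force: 20.0
```

```bash
python3 - <<'E'
from plan import *
plan(16,10)
c=robot.read_camera("side");cv2.imwrite("pics/side4.png",c["color"][:,:,::-1])
a=cv2.imread('pics/side4.png')[150:250,240:380];cv2.imwrite('pics/s4.png',cv2.resize(a,None,fx=5,fy=5,interpolation=2))
E
```

```text
5.95 ang -48.827650833611486 r 0.04440134578402491 [-0.57958988 -4.1533937   4.88680185] 0.0217945449815521
[[4.8, -6.0], [5.5, -5.4], [6.3, -4.3], [7.0, -3.2], [7.4, -1.9], [7.6, -0.6], [7.6, 0.8], [7.4, 2.1], [6.9, 3.3], [6.2, 4.5], [5.4, 5.5], [4.3, 6.3], [3.2, 7.0], [1.9, 7.4], [0.6, 7.6], [-0.8, 7.6]]
```

View pics/s4.png

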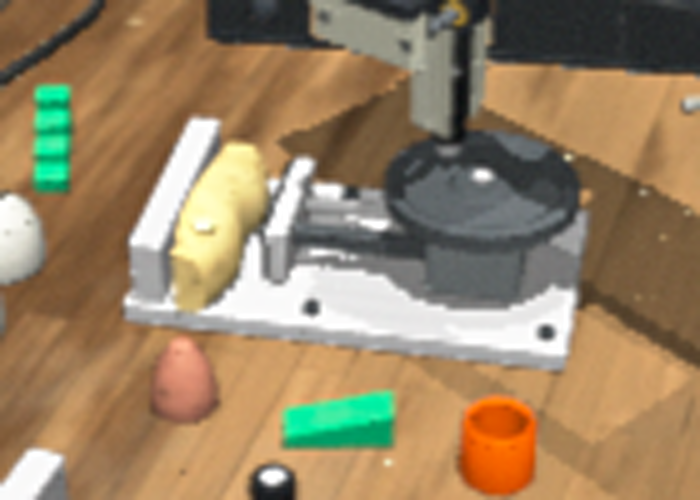

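The plate is close now, with roughly 10 mm left. I'll continue in smaller steps and watch the force.

Call:
{"name": "drive_tool", "arguments": {"moves": [10,4.8,-6,0,0,0,0,10,5.5,-5.4,0,0,0,0,10,6.3,-4.3,0,0,0,0,10,7,-3.2,0,0,0,0,10,0,0,0,0,0,0]}}

```text
t: 6.5
tool_pos: [0.5256, -0.257, 0.2774]
orientation: [0.495, 3.101, -0.004]
force: [0.2, -7.9, 3.6]
opening: 0.0213
gripper_force: 20.0
```

Call:
{"name": "drive_tool", "arguments": {"moves": [10,7.4,-1.9,0,0,0,0,10,7.6,-0.6,0,0,0,0,10,0,0,0,0,0,0]}}

```text
t: 6.8
tool_pos: [0.5104, -0.2546, 0.2774]
orientation: [0.495, 3.102, -0.004]
force: [-3.0, -6.5, 5.3]
opening: 0.0215
gripper_force: 20.0
```

```bash
python3 - <<'E'
from plan import *
plan(14,5)
c=robot.read_camera("side");cv2.imwrite("pics/side5.png",c["color"][:,:,::-1])
a=cv2.imread('pics/side5.png')[150:250,240:380];cv2.imwrite('pics/s5.png',cv2.resize(a,None,fx=5,fy=5,interpolation=2))
E
```

```text
6.8 ang -109.1734098550448 r 0.04460242205877032 [-3.03068271 -6.49057985  5.31574385] 0.0215121995865259
[[3.8, 0.8], [3.8, 0.6], [3.7, 0.9], [3.6, 1.2], [3.5, 1.5], [3.4, 1.8], [3.2, 2.1], [3.0, 2.4], [2.8, 2.6], [2.5, 2.9], [2.3, 3.1], [2.0, 3.3], [1.7, 3.4], [1.4, 3.6]]
```

View pics/s5.png

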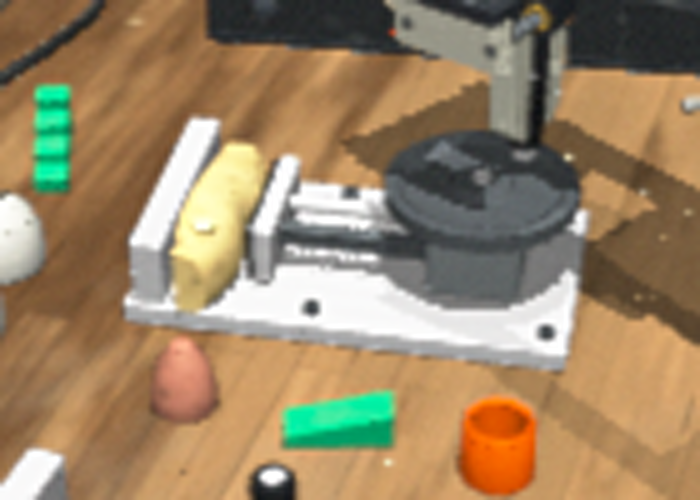

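Still a small gap, and the force is mostly radial. I'll keep going in small steps.

Call:
{"name": "drive_tool", "arguments": {"moves": [10,3.8,0.7,0,0,0,0,10,3.8,0.7,0,0,0,0,10,3.7,0.9,0,0,0,0,10,3.6,1.2,0,0,0,0,10,0,0,0,0,0,0]}}

```text
t: 7.35
tool_pos: [0.4971, -0.2469, 0.2774]
orientation: [-0.495, -3.102, 0.005]
force: [-6.5, -9.6, 6.2]
opening: 0.0217
gripper_force: 20.0
```

Call:
{"name": "drive_tool", "arguments": {"moves": [10,3.5,1.5,0,0,0,0,10,3.4,1.8,0,0,0,0,10,3.2,2.1,0,0,0,0,10,0,0,0,0,0,0]}}

```text
t: 7.75
tool_pos: [0.4891, -0.2383, 0.2773]
orientation: [-0.494, -3.101, 0.004]
force: [-7.0, -6.8, 9.0]
opening: 0.0214
gripper_force: 20.0
```

```bash
cat > chk.py <<'E'
from plan import *
plan(12,5)
s,R=state();d=s["tool_pos"][:2]-(.525,-.2125);d/=np.hypot(*d);t=np.array([d[1],-d[0]]);print("rad",s["force"][:2]@d,"tan",s["force"][:2]@t)
c=robot.read_camera("side");a=c["color"][150:250,240:380,::-1];cv2.imwrite(f'pics/{sys.argv[1]}.png',cv2.resize(a,None,fx=5,fy=5,interpolation=2))
P=cloud(c);y=(c["color"][...,0]>170)&(c["color"][...,2]<150)&(c["color"][...,0].astype(int)-c["color"][...,2]>50)&(np.abs(P[...,0]-.68)<.05)&(np.abs(P[...,1]+.19)<.1);print("last",y.sum(),P[y].mean(0))
E
python3 chk.py s6
```

```text
7.75 ang -144.30072262119822 r 0.044215187788313313 [-6.97378132 -6.80146942  9.02424954] 0.021375737095769065
[[2.9, 2.6], [2.8, 2.7], [2.5, 2.9], [2.3, 3.1], [2.0, 3.3], [1.7, 3.4], [1.4, 3.6], [1.1, 3.7], [0.8, 3.8], [0.4, 3.8], [0.1, 3.8], [-0.2, 3.8]]
rad 9.632212297078754 tan -1.4539939609539103
last 251 [ 0.66614229 -0.13449125  0.02680906]
```

Call:
{"name": "drive_tool", "arguments": {"moves": [10,2.9,2.6,0,0,0,0,10,2.8,2.7,0,0,0,0,10,2.5,2.9,0,0,0,0,10,0,0,0,0,0,0]}}

```text
t: 8.2
tool_pos: [0.4837, -0.2276, 0.2773]
orientation: [-0.494, -3.101, 0.003]
force: [-8.9, -4.8, 10.5]
opening: 0.022
gripper_force: 20.0
```

```bash
python3 chk.py s7
```

```text
8.2 ang -159.8633953554029 r 0.043947009262776456 [-8.93793115 -4.76556955 10.50241174] 0.02198701344229292
[[2.3, 3.1], [2.0, 3.3], [1.7, 3.5], [1.4, 3.6], [1.0, 3.7], [0.7, 3.8], [0.4, 3.8], [0.0, 3.8], [-0.3, 3.8], [-0.6, 3.8], [-0.9, 3.7], [-1.3, 3.6]]
rad 10.03218868989176 tan -1.3973032887956354
last 253 [ 0.66741362 -0.13261208  0.02603813]
```

View pics/s7.png

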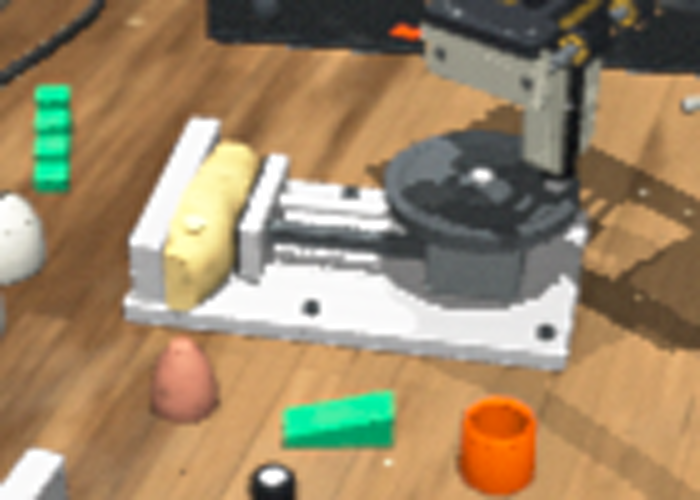

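The last has now been pushed up to the fence, so it's nearly seated. I'll go on in small steps until it gets stiff.

Call:
{"name": "drive_tool", "arguments": {"moves": [10,2.3,3.1,0,0,0,0,10,0,0,0,0,0,0]}}

```text
t: 8.45
tool_pos: [0.4826, -0.2239, 0.2773]
orientation: [-0.494, -3.101, 0.003]
force: [-8.8, -5.1, 10.2]
opening: 0.0219
gripper_force: 20.0
```

Call:
{"name": "drive_tool", "arguments": {"moves": [10,2,3.3,0,0,0,0,10,0,0,0,0,0,0]}}

```text
t: 8.65
tool_pos: [0.4818, -0.2204, 0.2773]
orientation: [-0.494, -3.101, 0.004]
force: [-8.4, -6.9, 8.9]
opening: 0.0216
gripper_force: 20.0
```

```bash
python3 chk.py s8
```

```text
8.65 ang -169.57323997004625 r 0.04389184464510917 [-8.36227208 -6.92157913  8.92110249] 0.021554250382659654
[[1.8, 3.4], [1.4, 3.6], [1.1, 3.7], [0.7, 3.8], [0.4, 3.8], [0.1, 3.8], [-0.3, 3.8], [-0.6, 3.8], [-0.9, 3.7], [-1.2, 3.6], [-1.6, 3.5], [-1.9, 3.4]]
rad 9.476843348951657 tan -5.293891967354908
last 256 [ 0.66840926 -0.13456142  0.02656626]
```

Call:
{"name": "drive_tool", "arguments": {"moves": [10,1.3,3.4,0,0,0,0,10,0,0,0,0,0,0]}}

```text
t: 8.9
tool_pos: [0.4815, -0.2177, 0.2773]
orientation: [-0.494, -3.101, 0.008]
force: [-7.9, -13.2, 6.9]
opening: 0.0217
gripper_force: 20.0
```

```bash
python3 chk.py s9
```

```text
8.9 ang -173.22152689623115 r 0.04376280639892687 [ -7.92490942 -13.20514278   6.85936612] 0.021700852552848565
[[1.7, 3.4], [1.1, 3.7], [0.8, 3.7], [0.5, 3.8], [0.2, 3.8], [-0.2, 3.8], [-0.5, 3.8], [-0.8, 3.7], [-1.2, 3.7], [-1.5, 3.5], [-1.8, 3.4], [-2.1, 3.2]]
rad 9.428128427306092 tan -12.177453732399783
last 247 [ 0.66822855 -0.13277884  0.02579054]
```

The tangential force jumped to 12 N, so the last is clamped. I'll release and retreat straight up.

Call:
{"name": "drive_tool", "arguments": {"moves": [60,0,0,0,0,0,0,60,0,0,0,0,0,0,60,0,0,0,0,0,0,60,0,0,0,0,0,0,60,0,0,0,0,0,0]}}

```text
t: 9.45
tool_pos: [0.482, -0.2157, 0.2762]
orientation: [-0.493, -3.102, -0.001]
force: [1.0, 0.3, -0.2]
opening: 0.0567
gripper_force: 0.0
```

Call:
{"name": "drive_tool", "arguments": {"moves": [60,0,0,-10,0,0,0,60,0,0,-25,0,0,0,60,0,0,-30,0,0,0,60,0,0,-30,0,0,0,60,0,0,-30,0,0,0,60,0,0,-15,0,0,0,60,0,0,0,0,0,0,60,0,0,0,0,0,0]}}

```text
t: 10.25
tool_pos: [0.482, -0.216, 0.4159]
orientation: [-0.494, -3.102, -0.0]
force: [0.3, -0.3, -0.8]
opening: 0.0603
gripper_force: 0.0
```

```bash
python3 chk.py s10; python3 - <<'E'
from look import *
c=robot.read_camera("scene");P=cloud(c)
k=(c["depth"]>0)&(np.hypot(P[...,0]-.525,P[...,1]+.2125)<.065)&(P[...,2]>.1)&(P[...,2]<.13);print("knob",k.sum(),P[k].mean(0))
E
```

```text
10.25 ang -175.32501676685877 r 0.043151921610953284 [ 0.34612361 -0.27331785 -0.75392792] 0.06032191481740948
[[2.1, 3.3], [1.0, 3.7], [0.7, 3.8], [0.4, 3.8], [0.0, 3.8], [-0.3, 3.8], [-0.6, 3.8], [-1.0, 3.7], [-1.3, 3.6], [-1.6, 3.5], [-1.9, 3.3], [-2.2, 3.2]]
rad -0.3226957592825229 tan -0.3006187689654092
last 255 [ 0.66880623 -0.13302089  0.02493967]
knob 123 [ 0.48008707 -0.2150025   0.11815145]
```

View pics/s10.png

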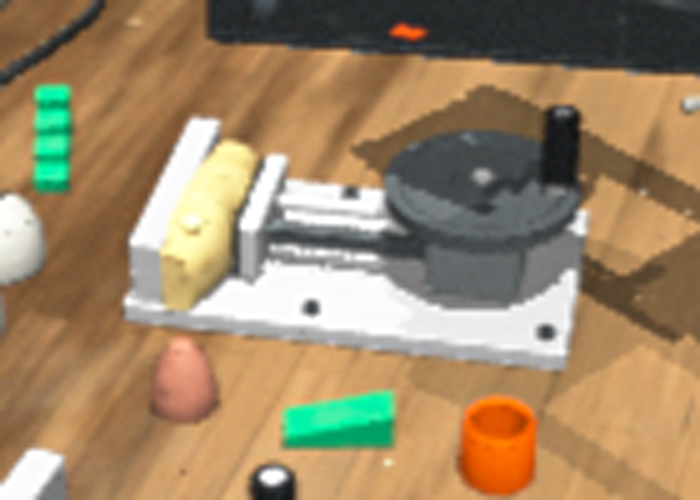

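The plate bears on the last (crop about (245,220)), the last sits against the fence, the knob stayed where I left it, and the gripper is clear.

```bash
python3 -c "
from plant import robot
print(robot.close_job())"
```

```text
the job is handed in; nothing more can be done
None
```

The press plate on the jig with the toe last is wound closed and holds the last against its fence, the knob is released with the gripper clear, neither press plate nor the empty jig was touched, and the job is handed in (its verdict was not shown).

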